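# Get the oil vial out from behind the condiments

## Task

The small amber vial stands at the back of the white stand, behind the green bottle, the salt shaker and the spice jar. First clear all three of these off onto the wooden serving tray, then fetch the vial and stand it in the middle of the round wooden coaster, and only then put the three back upright on the stand, each on the very spot where it stood. Knock nothing over and leave the rest of the bar as it is.

Things in the scene. Friction and masses are not known exactly. Their poses are not given: they have to be found in the camera images.
- bottle_center (a point): green bottle with a white cap, 56 mm across, 124 mm tall (it narrows to the neck in the upper third); stands loose in the front row of the stand. This point is on its axis half-way up (62 mm above its underside), on the straight body; z up
- salt_center (a point): glass salt shaker with a grey metal top, 44 mm across, 90 mm tall; stands loose in the front row of the stand. This point is on its axis half-way up (45 mm above its underside); z up
- spice_center (a point): glass spice jar with a red lid, 45 mm across, 106 mm tall; stands loose in the front row of the stand. This point is on its axis half-way up (53 mm above its underside); z up
- vial_center (a point): small dark amber vial with a narrower black cap, 29 mm across, 64 mm tall (cap 19 mm across, from 47 mm up); stands loose on the stand, about 73 mm behind the front row. This point is on its axis half-way up (32 mm above its underside); z up
- stand: white low stand on four turned legs, fixed, its board 160 mm (its x) by 215 mm (its y); origin under its centre on the bar, its flat top 52 mm above. The green bottle, salt shaker and spice jar stand in its front row (at about x = -33 mm of its frame, 75 mm apart along its y, in any order), the vial behind them; which stands where differs from start to start. There is no mark on the board: remember where each stood
- tray: light wooden serving tray, fixed, empty at the start, 270 mm long (its x) by 150 mm wide (its y), with walls 7 mm thick and 22 mm high and a thin dark carrying loop on each end wall (36 mm at its top, plus 3 mm); origin under its centre on the bar, inner floor 5 mm above. The side area for the three cleared things; they fit in one row along its x, 80 mm apart, anywhere and in any order
- coaster: round wooden coaster, fixed, 86 mm across, flat top 22 mm above its origin, which is under its centre on the bar. The vial's place. Tray and coaster stand left and right of the stand; which is on which side differs
- timer_center (a point): red and white round kitchen timer, 68 mm across, 48 mm tall, loose; this point is at its centre. To be left alone
- lemon_center (a point): yellow lemon, 72 x 57 x 58 mm, loose; this point is at its centre. To be left alone
- pepper_center (a point): dark wooden pepper mill, 58 mm across, 160 mm tall, loose, beside the work; this point is on its axis half-way up. To be left alone

How it is judged:
On the way, in this order (a step that is already met when the one before it is completed fails the run):
1. green bottle, salt shaker and spice jar all stand on the tray, released, while the vial still stands at its place (x of bottle_center in the frame of tray between -0.128 and 0.128 m and y of bottle_center in the frame of tray between -0.068 and 0.068 m and z of bottle_center in the frame of tray between 0.059 and 0.075 m and angle between each of bottle_center, salt_center, spice_center's own z axis and vertical below 0.12 rad and contact force between each of bottle, salt, spice and the fingers below 0.1 N and linear speed of each of bottle, salt, spice below 0.03 m/s and x of salt_center in the frame of tray between -0.128 and 0.128 m and y of salt_center in the frame of tray between -0.068 and 0.068 m and z of salt_center in the frame of tray between 0.042 and 0.058 m and x of spice_center in the frame of tray between -0.128 and 0.128 m and y of spice_center in the frame of tray between -0.068 and 0.068 m and z of spice_center in the frame of tray between 0.05 and 0.066 m and distance of vial_center from where it was at the start of the episode below 0.03 m), for 0.2 s.
2. the vial stands released on the coaster while the three others still stand on the tray (horizontal distance between vial_center and coaster below 0.015 m and z of vial_center in the frame of coaster between 0.046 and 0.062 m and angle between each of vial_center, bottle_center, salt_center, spice_center's own z axis and vertical below 0.12 rad and contact force between each of vial, bottle, salt, spice and the fingers below 0.1 N and linear speed of each of vial, bottle, salt, spice below 0.03 m/s and x of bottle_center in the frame of tray between -0.128 and 0.128 m and y of bottle_center in the frame of tray between -0.068 and 0.068 m and z of bottle_center in the frame of tray between 0.059 and 0.075 m and x of salt_center in the frame of tray between -0.128 and 0.128 m and y of salt_center in the frame of tray between -0.068 and 0.068 m and z of salt_center in the frame of tray between 0.042 and 0.058 m and x of spice_center in the frame of tray between -0.128 and 0.128 m and y of spice_center in the frame of tray between -0.068 and 0.068 m and z of spice_center in the frame of tray between 0.05 and 0.066 m), for 0.2 s.
At the end, for the whole second after the job is handed in: the vial stands upright on the coaster, its axis within 15 mm of the coaster's centre, and green bottle, salt shaker and spice jar stand upright each within 15 mm of where it stood at the start (turned as you like), all released and at rest (horizontal distance between vial_center and coaster below 0.015 m and z of vial_center in the frame of coaster between 0.046 and 0.062 m and angle between each of vial_center, bottle_center, salt_center, spice_center's own z axis and vertical below 0.12 rad and contact force between each of vial, bottle, salt, spice and the fingers below 0.1 N and linear speed of each of vial, bottle, salt, spice below 0.03 m/s and distance of each of bottle_center, salt_center, spice_center from where it was at the start of the episode below 0.015 m); the robot touches nothing.
It fails at once if the kitchen timer, the lemon or the pepper mill is shifted by more than 25 mm (distance of any of timer_center, lemon_center, pepper_center from where it was at the start of the episode above 0.025 m).
It fails at once if the green bottle, salt shaker, spice jar or vial is tipped over (angle between any of bottle_center, salt_center, spice_center, vial_center's own z axis and vertical above 0.7 rad).
It also fails if it takes over 136 s, if anything falls off the work surface, if the arm or the gripper's body presses on something with over 40 N, if the wrist force passes 120 N, or if a joint passes its speed limit or range.

## Robot

A 6-joint arm with a two-finger parallel gripper is mounted at the origin on a cart in front of the work surface, level with it; the furniture and walls round the work are solid. World frame = base frame: x ahead of the robot, y to its left, z up, the work surface at z = 0. Lengths are in m, angles in rad, forces in N, time in s.
With the tool pointing down it reaches from about 0.325 to 0.85 m from the base axis. Payload 4.4 kg.
Tool frame: the origin (TCP) lies on the centre line of the jaws, within the pads' length; the fingertips stand 8 mm ahead of it and the grasp point (between the pads) lies 11 mm behind it (manip.nose_length is the distance from the TCP to the fingertips, in m); z points along the fingers, y is the line along which they close (so a half turn about z gives the same grasp; the last joint's range is limited). The gripper opens to 94 mm and grips with 3 to 60 N. Pads are 16 mm wide; open, the fingers measure 119 mm over their backs; the gripper's body (75 mm by 177 mm) begins 78 mm behind the grasp point.
Start: joints at [-1.433, 0.207, 1.542, -0, 1.393, -0.15], TCP at [0.164, -0.551, 0.19] pointing down, gripper open.
Joint ranges: [-2.73, 2.73], [-0.86, 2.22], [0.23, 2.46], [-1.11, 4.25], [0.08, 2.63], [-2.82, 2.82]. Speed limits (rad/s): [2.79, 2.79, 3.14, 3.14, 3.14, 3.14].

## Interface

Orientations are given as a unit quaternion [x, y, z, w].
In Python, from plant import manip gives the robot as it stands. The module is installed in compiled form; this text tells all that it offers.
- The arm moves only by the tool servo_tool, never from a script. Its argument "plan" is a list of rows, each an object with "offset": the shift along the world's x, y, z in m, a list of three; "twist": the turn about the world's z in degrees. A call has 1 to 12 rows; each row is the pose to reach, as a shift and turn from the pose commanded when the call began; what a row does not reach only later rows make up. A row lasts 1/12 s, in which the tool goes at most 41.7 mm and 7.16 degrees, less where a joint would pass 70% of its speed; a pose out of reach is approached as far as the arm can. A call with a gripper value outside its range is refused whole. "hand" is the opening, from 0 (shut) to 1 (fully open), set as the call begins (left out, the last holds). The fingers move at their own pace and stop on an object; "force" is the grip in N (left out, the last holds). Time passes only in rows, so rows that repeat a pose let the fingers close. It gives the time, the measured TCP pose, the force, the opening and the grip force at its end, in the units of the state.
- manip.get_obs(): the state, without advancing time (a new reading comes with each control period).
- manip.camera(name): name is "side" or "top" or "wrist"; returns the picture (480x640x3 uint8, red, green, blue); there is no depth.
- manip.camera_info(name): a dict with "fx", "fy", "cx", "cy" (pixels), "k1" (the pictures are not rectified: a ray, as slopes to the right and down, at radius r is drawn at 1 + k1 r^2 times it, then the intrinsics apply), "R" (3x3) and "t" (3): a world point X has camera coordinates R X + t. Camera axes: x right, y down, z forward; pixel columns grow to the right and rows downward; lengths in m; the calibration is good to about 2 mm. A picture is of the moment at which its call begins: read the wrist's pose just before it. camera_info takes no time and is no camera call; for the wrist camera it gives the pose at the moment of the call.
- manip.finish_job(): hands the job in; it is judged then, once.
The state is a dict: "time_s": time; "qpos": joint angles; "dq": joint speeds; "joint_efforts": joint torques, N m; "ee_pos": TCP position; "tcp_rot": TCP orientation; "wrist_force": force on the tool from outside, world axes, zero at the start; "ft_torque": the same for the moment, N m; "grip_width": opening from 0.0 (shut) to 1.0 (fully open); "gripper_force": force on a finger pad.
Only numpy, scipy, OpenCV 4.12 (cv2) and the standard library are available. Lean on these libraries where they do the work, as an engineer would, in place of code of your own. Each camera call takes 0.05 s, during which the arm holds its last target. There are 200 camera calls.

## Working session

There is one attempt and no reset: what is moved stays moved. The work goes in short steps, Python scripts to look and compute and a tool call to move; the robot and the scene stay as the last step left them, time stands still between calls to the robot, and variables do not carry over. Pictures are saved under pics/ and viewed, at most 14 in all, crops included, and the job is handed in when it is done.

Besides the shell and the picture viewer there is one more tool, called after "Emit:" as name([rows], argument=value, ...), one row to a line, values as JSON. servo_tool: Moves the arm, as the interface text tells. Its arguments: {"type":"object","properties":{"plan":{"type":"array"},"hand":{"type":"number"},"force":{"type":"number"}},"required":["plan"]}

```bash
mkdir -p pics
cat > h.py <<'E'
import numpy as np, cv2
from plant import manip
def snap(n,f):
    ci=manip.camera_info(n); im=manip.camera(n); cv2.imwrite('pics/'+f+'.png',im[:,:,::-1]); return ci,im
def ray(ci,u,v):
    K=np.array([[ci['fx'],0,ci['cx']],[0,ci['fy'],ci['cy']],[0,0,1.]])
    x,y=(u-ci['cx'])/ci['fx'],(v-ci['cy'])/ci['fy']
    a,b=x,y
    for _ in range(30):
        s=1+ci['k1']*(a*a+b*b); a,b=x/s,y/s
    R=np.array(ci['R']);t=np.array(ci['t'])
    return -R.T@t, R.T@np.array([a,b,1.])
def at_z(ci,u,v,z):
    c,d=ray(ci,u,v); return c+d*(z-c[2])/d[2]
def proj(ci,X):
    p=np.array(ci['R'])@np.array(X)+np.array(ci['t']); a,b=p[0]/p[2],p[1]/p[2]; s=1+ci['k1']*(a*a+b*b)
    return ci['fx']*a*s+ci['cx'],ci['fy']*b*s+ci['cy']
E
python3 - <<'E'
from h import *
np.set_printoptions(precision=4,suppress=True)
o=manip.get_obs(); print({k:np.round(v,3) for k,v in o.items()}, manip.nose_length)
for n in('top','side'):
    ci,_=snap(n,n+'0'); print(n,ci)
E
```

```text
{'time_s': np.float64(0.0), 'qpos': array([-1.432,  0.207,  1.543,  0.   ,  1.394, -0.151]), 'dq': array([ 0.001, -0.   ,  0.   , -0.001, -0.   , -0.001]), 'joint_efforts': array([  0.001, -37.087, -28.142,   0.07 ,   0.036,  -0.   ]), 'ee_pos': array([ 0.164, -0.55 ,  0.189]), 'tcp_rot': array([ 0.99 ,  0.144,  0.   , -0.001]), 'wrist_force': array([-0.885, -0.152,  0.372]), 'ft_torque': array([-0.03 , -0.011,  0.048]), 'gripper_force': np.float64(0.0), 'grip_width': np.float64(1.001)} 0.008
top {'fx': 547.5234881421828, 'fy': 547.5234881421828, 'cx': 312.88717032861194, 'cy': 236.42793548813188, 'k1': -0.16768055419805372, 'R': array([[ 0.134 , -0.9909, -0.0103],
       [-0.8643, -0.1118, -0.4904],
       [ 0.4848,  0.0746, -0.8714]]), 't': array([0.0121, 0.5384, 1.1319])}
side {'fx': 459.5389275773703, 'fy': 459.5389275773703, 'cx': 321.83644869968384, 'cy': 237.5698000493892, 'k1': -0.10187383220526673, 'R': array([[ 0.9992, -0.0335,  0.0221],
       [-0.0022, -0.5943, -0.8043],
       [ 0.0401,  0.8036, -0.5939]]), 't': array([-0.5534,  0.1142,  1.1328])}
```

View pics/top0.png

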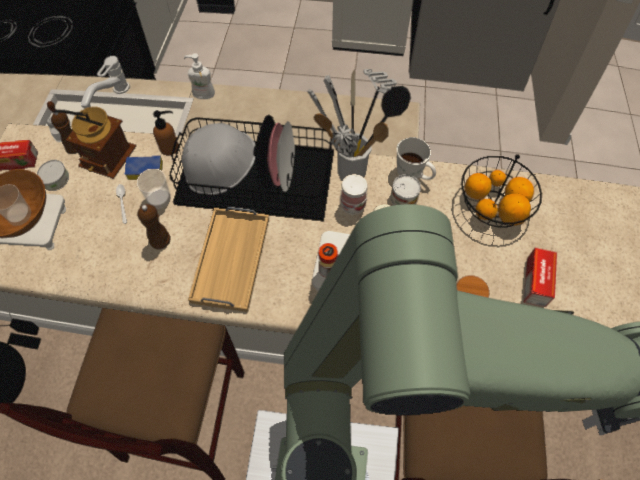

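View pics/side0.png

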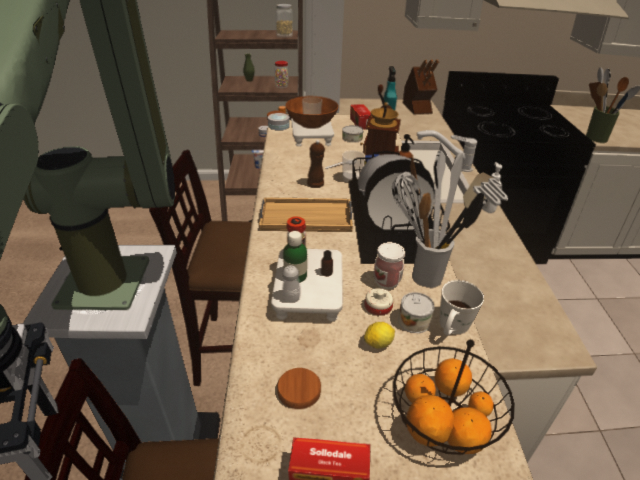

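The top view shows the tray at (230,260), with the arm hiding the stand. The side view shows the salt shaker (291,283), bottle (295,258), spice jar (296,228) and vial (327,263) on the stand. The coaster is at (299,388), the tray at (305,214) and the lemon at (380,335). I'll enlarge the side view next.

Run:
```python
import cv2
im=cv2.imread('pics/side0.png')
cv2.imwrite('pics/c1.png',cv2.resize(im[180:330,230:430],None,fx=4,fy=4,interpolation=cv2.INTER_CUBIC))
from h import *
ci=manip.camera_info('side')
np.set_printoptions(precision=3,suppress=True)
for n,u,v,z in [('coaster',299,388,.022),('timer',380,300,.03),('lemon',380,335,.029),('pepper',316,186,0),('salt',291,298,.052),('trayL',261,226,.022),('trayR',354,228,.022),('trayTL',266,200,.022),('trayTR',350,201,.022)]:
    print(n,at_z(ci,u,v,z))
```

```text
coaster [ 0.498 -0.328  0.022]
timer [ 0.685 -0.095  0.03 ]
lemon [ 0.671 -0.202  0.029]
pepper [0.55  0.482 0.   ]
salt [ 0.479 -0.109  0.052]
trayL [0.387 0.217 0.022]
trayR [0.652 0.206 0.022]
trayTL [0.392 0.357 0.022]
trayTR [0.653 0.351 0.022]
```

View pics/c1.png

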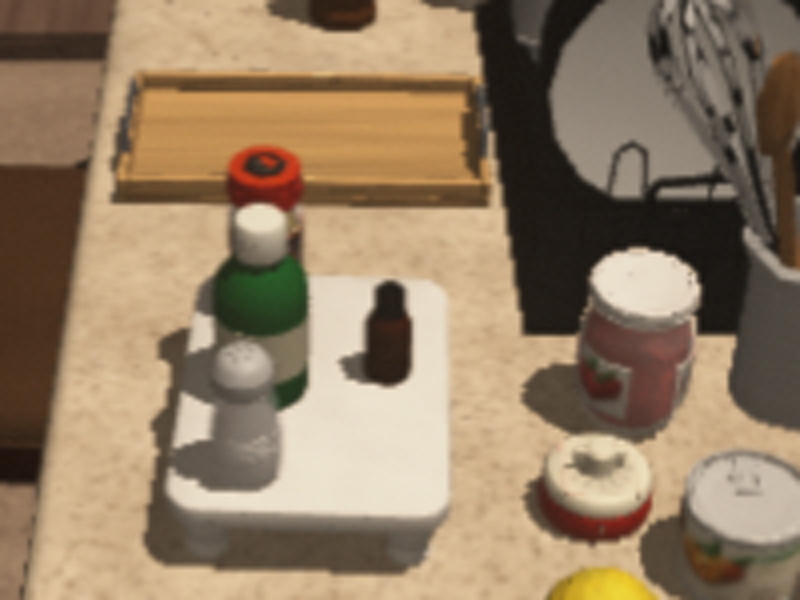

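The crop shows: salt base bottom (247,489), bottle cap top (261,208) and right edge 308, spice lid top (265,163), and vial cap (390,287) with base (388,383). The near board corners are about (165,500) and (449,505), the far right one (446,280). Tray floor is empty. I'll calculate positions.

Run:
```python
from h import *
np.set_printoptions(precision=4,suppress=True)
ci=manip.camera_info('side')
P=lambda u,v,z:at_z(ci,230+u/4-.375,180+v/4-.375,z)
print('spice top',P(265,163,.158)); print('bottle cap top',P(261,218,.176))
print('salt base front',P(247,489,.052),'salt top',P(243,343,.142))
print('vial base front',P(388,384,.052),'cap top',P(390,288,.116))
for c in [(165,500),(449,508),(446,280),(205,280)]: print('board',P(*c,.052))
for c in [(115,192),(490,194),(478,75),(137,72)]: print('tray',P(*c,.022))
im=manip.camera('side'); 
cv2.imwrite('pics/c2.png',cv2.resize(im[360:420,260:340],None,fx=6,fy=6,interpolation=cv2.INTER_CUBIC))
hsv=cv2.cvtColor(im[360:420,260:340],cv2.COLOR_RGB2HSV); 
m=cv2.inRange(hsv,(0,120,60),(17,255,255)); n,l,s,c=cv2.connectedComponentsWithStats(m); i=1+s[1:,4].argmax(); print(s[i],c[i],at_z(ci,260+c[i][0],360+c[i][1],.020))
cw=manip.camera_info('wrist'); print(cw)
```

```text
spice top [0.4899 0.0456 0.158 ]
bottle cap top [ 0.4888 -0.0349  0.176 ]
salt base front [ 0.4805 -0.1216  0.052 ] salt top [ 0.4796 -0.1022  0.142 ]
vial base front [ 0.563  -0.0333  0.052 ] cap top [ 0.5628 -0.0219  0.116 ]
board [ 0.4352 -0.1299  0.052 ]
board [ 0.5924 -0.1377  0.052 ]
board [0.6045 0.0675 0.052 ]
board [0.45   0.0683 0.052 ]
tray [0.3799 0.2085 0.022 ]
tray [0.6467 0.2054 0.022 ]
tray [0.6514 0.367  0.022 ]
tray [0.3844 0.3712 0.022 ]
[  17    8   44   41 1464] [38.569  27.9249] [ 0.4974 -0.3261  0.02  ]
{'fx': 360.57897911695807, 'fy': 360.57897911695807, 'cx': 317.99848437810687, 'cy': 239.08414166624368, 'k1': -0.06914416962867563, 'R': array([[ 0.2853, -0.9585, -0.0017],
       [-0.9261, -0.2761,  0.257 ],
       [-0.2468, -0.0717, -0.9664]]), 't': array([-0.5747, -0.0267,  0.3899])}
```

Emit:
servo_tool([
  {"offset": [0.01,0.02,0.03],"twist": 6},
  {"offset": [0.03,0.05,0.06],"twist": 12},
  {"offset": [0.05,0.08,0.08],"twist": 18},
  {"offset": [0.07,0.115,0.09],"twist": 24},
  {"offset": [0.09,0.15,0.1],"twist": 30},
  {"offset": [0.11,0.185,0.11],"twist": 36},
  {"offset": [0.13,0.22,0.12],"twist": 42},
  {"offset": [0.15,0.255,0.13],"twist": 48},
  {"offset": [0.17,0.29,0.14],"twist": 54},
  {"offset": [0.19,0.325,0.14],"twist": 60},
  {"offset": [0.21,0.36,0.14],"twist": 65},
  {"offset": [0.225,0.395,0.14],"twist": 69.4},
], hand=0.75)

```text
time_s: 1.15
ee_pos: [0.3896, -0.1542, 0.3303]
tcp_rot: [0.73, 0.683, 0.0, 0.0]
wrist_force: [1.0, 0.7, -1.2]
grip_width: 0.75
gripper_force: 0.0
```

Emit:
servo_tool([
  {"offset": [0.02,0.03,0]},
  {"offset": [0.04,0.06,0]},
  {"offset": [0.06,0.09,0]},
  {"offset": [0.08,0.12,0]},
  {"offset": [0.1,0.145,0]},
  {"offset": [0.1,0.145,0]},
  {"offset": [0.1,0.145,0]},
])

```text
validation failed for argument at $.pl...
```

Run:
```python
from h import *
o=manip.get_obs(); print(np.round(o['ee_pos'],4),np.round(o['tcp_rot'],4),np.round(o['qpos'],3),o['grip_width'],o['time_s'])
ci,im=snap('wrist','w1')
np.set_printoptions(precision=4,suppress=True)
for n,X in dict(spice=(.490,.046,.158),bottle=(.487,-.030,.176),salt=(.480,-.102,.142),vial=(.563,-.021,.116)).items():print(n,np.round(proj(ci,X),1))
```

```text
[ 0.3896 -0.1542  0.3303] [7.302e-01 6.833e-01 3.000e-04 5.000e-04] [-0.584 -0.215  1.678  0.     1.678 -0.518] 0.749551057220061 1.15
spice [412.1  -1.9]
bottle [415.6  80.8]
salt [401.  159.7]
vial [470.9  78. ]
```

View pics/w1.png

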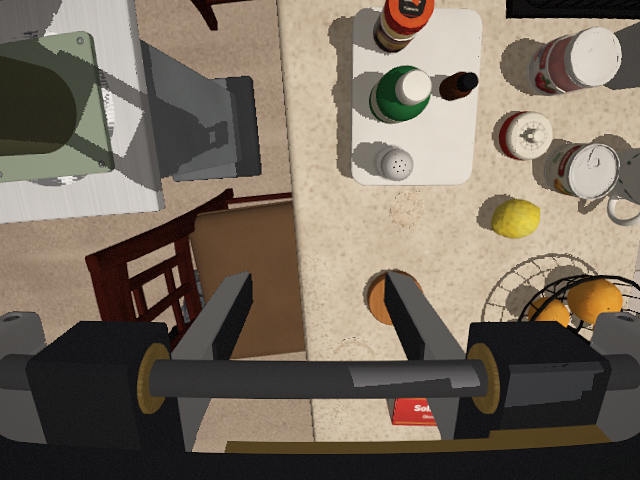

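The wrist view shows everything: bottle cap (413,87), salt top (399,162), vial cap (471,79), spice lid around (409,8) cut by the frame, lemon (516,218), and coaster partly behind a finger at (392,297). The predictions agree within a few px. The rows need twist, so I'll include it and go to a viewing pose above the stand.

Emit:
servo_tool([
  {"offset": [0.02,0.03,0],"twist": 0},
  {"offset": [0.04,0.06,0],"twist": 0},
  {"offset": [0.06,0.09,0],"twist": 0},
  {"offset": [0.08,0.12,0],"twist": 0},
  {"offset": [0.09,0.15,0],"twist": 0},
  {"offset": [0.1,0.17,0],"twist": 0},
  {"offset": [0.1,0.17,0],"twist": 0},
  {"offset": [0.1,0.17,0],"twist": 0},
])

```text
time_s: 1.87
ee_pos: [0.4886, 0.0143, 0.3296]
tcp_rot: [0.731, 0.682, -0.001, -0.0]
wrist_force: [0.6, -1.3, 0.5]
grip_width: 0.747
gripper_force: 0.0
```

Run:
```python
from h import *
o=manip.get_obs(); print(np.round(o['ee_pos'],4),np.round(o['tcp_rot'],4),np.round(o['qpos'],3),o['time_s'])
ci,im=snap('wrist','w2')
np.set_printoptions(precision=4,suppress=True)
for n,X in dict(spice=(.490,.046,.158),bottle=(.487,-.030,.176),salt=(.480,-.102,.142),vial=(.563,-.021,.116)).items():print(n,np.round(proj(ci,X),1))
```

```text
[0.4886 0.0143 0.3296] [ 7.309e-01  6.824e-01 -7.000e-04 -4.000e-04] [-1.480e-01 -5.300e-02  1.537e+00 -1.000e-03  1.659e+00 -7.900e-02] 1.8667
spice [317.4 186.6]
bottle [319.5 263.8]
salt [317.6 313.4]
vial [383.9 235.7]
```

View pics/w2.png

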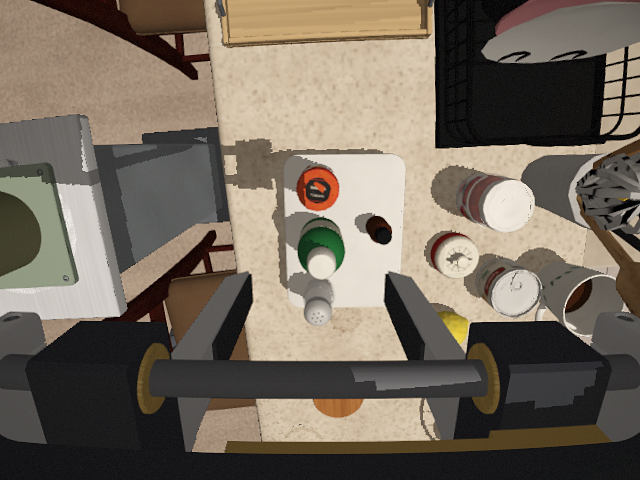

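The spice lid is at (318,189), the bottle cap at (321,263), the salt top at (318,314) and the vial cap at (382,236). All are within 3 px of the predictions, so I have spice (.491,.044), bottle (.488,-.030), salt (.480,-.102) and vial (.561,-.021). I'll take the spice jar first.

Emit:
servo_tool([
  {"offset": [0.001,0.015,-0.01],"twist": 0},
  {"offset": [0.001,0.029,-0.03],"twist": 0},
  {"offset": [0.001,0.029,-0.06],"twist": 0},
  {"offset": [0.001,0.029,-0.095],"twist": 0},
  {"offset": [0.001,0.029,-0.13],"twist": 0},
  {"offset": [0.001,0.029,-0.16],"twist": 0},
  {"offset": [0.001,0.029,-0.185],"twist": 0},
  {"offset": [0.001,0.029,-0.205],"twist": 0},
  {"offset": [0.001,0.029,-0.22],"twist": 0},
  {"offset": [0.001,0.029,-0.228],"twist": 0},
  {"offset": [0.001,0.029,-0.23],"twist": 0},
  {"offset": [0.001,0.029,-0.23],"twist": 0},
])

```text
time_s: 2.92
ee_pos: [0.4896, 0.0419, 0.1001]
tcp_rot: [0.732, 0.681, -0.0, -0.0]
wrist_force: [0.0, 0.3, 0.2]
grip_width: 0.752
gripper_force: 0.0
```

Emit:
servo_tool([
  {"offset": [0,0,0],"twist": 0},
  {"offset": [0,0,0],"twist": 0},
  {"offset": [0,0,0],"twist": 0},
  {"offset": [0,0,0],"twist": 0},
  {"offset": [0,0,0],"twist": 0},
  {"offset": [0,0,0],"twist": 0},
  {"offset": [0,0,0],"twist": 0},
  {"offset": [0,0,0],"twist": 0},
], hand=0.35, force=15)

```text
time_s: 3.58
ee_pos: [0.4903, 0.0428, 0.1009]
tcp_rot: [0.732, 0.682, 0.0, 0.0]
wrist_force: [-0.6, 0.6, 5.4]
grip_width: 0.468
gripper_force: 15.0
```

Emit:
servo_tool([
  {"offset": [0,0,0.02],"twist": 0},
  {"offset": [0,0,0.05],"twist": 0},
  {"offset": [0,0,0.08],"twist": 0},
  {"offset": [0.005,0.01,0.1],"twist": -6},
  {"offset": [0.015,0.035,0.11],"twist": -13},
  {"offset": [0.03,0.065,0.11],"twist": -20},
  {"offset": [0.045,0.1,0.11],"twist": -27},
  {"offset": [0.06,0.135,0.11],"twist": -34},
  {"offset": [0.075,0.17,0.11],"twist": -41},
  {"offset": [0.085,0.2,0.11],"twist": -48},
  {"offset": [0.095,0.225,0.11],"twist": -55},
  {"offset": [0.104,0.242,0.11],"twist": -62},
])

```text
time_s: 4.58
ee_pos: [0.5931, 0.2876, 0.2083]
tcp_rot: [0.979, 0.206, -0.001, -0.0]
wrist_force: [0.4, -0.8, -1.2]
grip_width: 0.47
gripper_force: 15.0
```

Emit:
servo_tool([
  {"offset": [0,0,0],"twist": -7},
  {"offset": [0,0,0],"twist": -14},
  {"offset": [0,0,-0.01],"twist": -21},
  {"offset": [0,0,-0.03],"twist": -24},
  {"offset": [0,0,-0.06],"twist": -24},
  {"offset": [0,0,-0.09],"twist": -24},
  {"offset": [0,0,-0.115],"twist": -24},
  {"offset": [0,0,-0.135],"twist": -24},
  {"offset": [0,0,-0.147],"twist": -24},
  {"offset": [0,0,-0.151],"twist": -24},
  {"offset": [0,0,-0.151],"twist": -24},
  {"offset": [0,0,-0.151],"twist": -24},
])

```text
time_s: 5.58
ee_pos: [0.5946, 0.2851, 0.06]
tcp_rot: [1.0, -0.0, 0.001, -0.0]
wrist_force: [-0.1, 0.5, -1.6]
grip_width: 0.471
gripper_force: 15.0
```

Run:
```python
from h import *
o=manip.get_obs(); print(np.round(o['ee_pos'],4),np.round(o['tcp_rot'],4),np.round(o['qpos'],3),np.round(o['wrist_force'],1),o['grip_width'],o['time_s'])
ci,im=snap('side','s2')
cv2.imwrite('pics/c3.png',cv2.resize(im[100:340,220:460],None,fx=2.5,fy=2.5,interpolation=cv2.INTER_CUBIC)[:,:,::-1])
```

```text
[0.5946 0.2851 0.06  ] [ 1.e+00 -5.e-04  9.e-04 -3.e-04] [0.316 0.502 1.43  0.    1.208 1.888] [-0.1  0.5 -1.6] 0.47121119406182055 5.5833
```

View pics/c3.png

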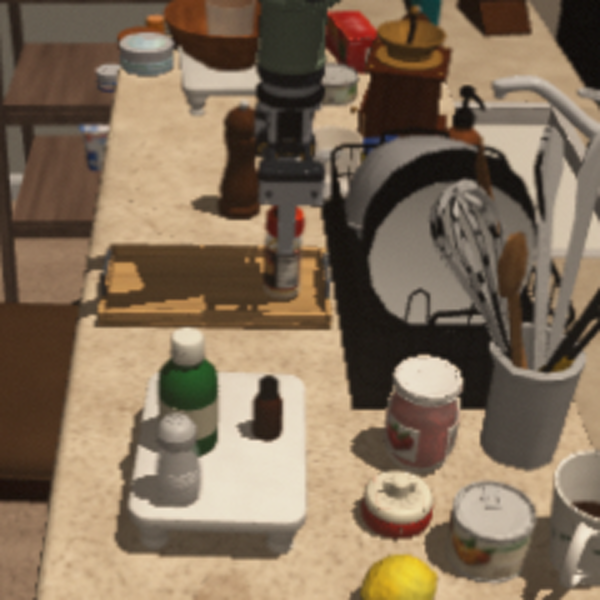

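The spice jar hangs upright, just above the right part of the tray at crop (285,270). Bottle, salt and vial are undisturbed. Next I lower, release and rise.

Emit:
servo_tool([
  {"offset": [0,0,-0.003],"twist": 0},
  {"offset": [0,0,-0.006],"twist": 0},
  {"offset": [0,0,-0.006],"twist": 0},
  {"offset": [0,0,-0.006],"twist": 0},
])

```text
time_s: 5.97
ee_pos: [0.5956, 0.2857, 0.0555]
tcp_rot: [1.0, -0.0, 0.002, -0.001]
wrist_force: [1.0, 1.3, 4.8]
grip_width: 0.471
gripper_force: 15.0
```

Emit:
servo_tool([
  {"offset": [0,0,0],"twist": 0},
  {"offset": [0,0,0],"twist": 0},
  {"offset": [0,0,0],"twist": 0},
  {"offset": [0,0,0],"twist": 0},
  {"offset": [0,0,0.01],"twist": 0},
  {"offset": [0,0,0.03],"twist": 0},
  {"offset": [0,0,0.06],"twist": 0},
  {"offset": [0,0,0.1],"twist": 0},
  {"offset": [0,0,0.14],"twist": 0},
  {"offset": [0,0,0.17],"twist": 0},
  {"offset": [0,0,0.2],"twist": 0},
  {"offset": [0,0,0.2],"twist": 0},
], hand=0.75)

```text
time_s: 6.97
ee_pos: [0.5977, 0.2861, 0.2631]
tcp_rot: [1.0, -0.0, 0.007, -0.002]
wrist_force: [1.1, -0.4, 2.3]
grip_width: 0.752
gripper_force: 0.0
```

Emit:
servo_tool([
  {"offset": [-0.005,-0.015,0.01],"twist": 7},
  {"offset": [-0.014,-0.042,0.02],"twist": 14},
  {"offset": [-0.023,-0.07,0.03],"twist": 21},
  {"offset": [-0.033,-0.1,0.03],"twist": 28},
  {"offset": [-0.043,-0.13,0.03],"twist": 35},
  {"offset": [-0.053,-0.16,0.03],"twist": 42},
  {"offset": [-0.063,-0.19,0.03],"twist": 49},
  {"offset": [-0.073,-0.22,0.03],"twist": 56},
  {"offset": [-0.083,-0.25,0.03],"twist": 63},
  {"offset": [-0.093,-0.28,0.03],"twist": 70},
  {"offset": [-0.1,-0.3,0.03],"twist": 77},
  {"offset": [-0.106,-0.315,0.03],"twist": 84},
])

```text
time_s: 7.97
ee_pos: [0.4866, -0.0321, 0.2827]
tcp_rot: [0.742, 0.67, -0.0, -0.0]
wrist_force: [-0.4, 0.5, -1.2]
grip_width: 0.749
gripper_force: 0.0
```

Emit:
servo_tool([
  {"offset": [0,0,0],"twist": 2},
  {"offset": [0,0,-0.02],"twist": 2},
  {"offset": [0,0,-0.05],"twist": 2},
  {"offset": [0,0,-0.085],"twist": 2},
  {"offset": [0,0,-0.12],"twist": 2},
  {"offset": [0,0,-0.145],"twist": 2},
  {"offset": [0,0,-0.165],"twist": 2},
  {"offset": [0,0,-0.177],"twist": 2},
  {"offset": [0,0,-0.181],"twist": 2},
  {"offset": [0,0,-0.182],"twist": 2},
  {"offset": [0,0,-0.182],"twist": 2},
  {"offset": [0,0,-0.182],"twist": 2},
])

```text
time_s: 8.97
ee_pos: [0.4888, -0.0304, 0.1023]
tcp_rot: [0.732, 0.682, 0.001, 0.001]
wrist_force: [0.0, -0.4, 0.5]
grip_width: 0.749
gripper_force: 0.0
```

Emit:
servo_tool([
  {"offset": [0,0,0],"twist": 0},
  {"offset": [0,0,0],"twist": 0},
  {"offset": [0,0,0],"twist": 0},
  {"offset": [0,0,0],"twist": 0},
  {"offset": [0,0,0],"twist": 0},
  {"offset": [0,0,0],"twist": 0},
  {"offset": [0,0,0],"twist": 0},
], hand=0.45, force=20)

```text
time_s: 9.55
ee_pos: [0.4883, -0.0303, 0.1019]
tcp_rot: [0.732, 0.682, 0.0, 0.001]
wrist_force: [-0.6, -0.3, 5.3]
grip_width: 0.574
gripper_force: 20.0
```

Emit:
servo_tool([
  {"offset": [0,0,0.02],"twist": 0},
  {"offset": [0,0,0.05],"twist": 0},
  {"offset": [0,0,0.085],"twist": 0},
  {"offset": [0.002,0.02,0.11],"twist": -7},
  {"offset": [0.005,0.055,0.12],"twist": -14},
  {"offset": [0.008,0.09,0.12],"twist": -21},
  {"offset": [0.011,0.125,0.12],"twist": -28},
  {"offset": [0.014,0.16,0.12],"twist": -35},
  {"offset": [0.017,0.195,0.12],"twist": -42},
  {"offset": [0.02,0.23,0.12],"twist": -49},
  {"offset": [0.024,0.265,0.12],"twist": -56},
  {"offset": [0.028,0.295,0.12],"twist": -63},
])

```text
time_s: 10.55
ee_pos: [0.5147, 0.267, 0.2197]
tcp_rot: [0.976, 0.217, -0.001, -0.0]
wrist_force: [0.4, -0.5, -1.5]
grip_width: 0.574
gripper_force: 20.0
```

Emit:
servo_tool([
  {"offset": [0,0.015,0],"twist": -7},
  {"offset": [0,0.02,0],"twist": -14},
  {"offset": [0,0.02,0],"twist": -21},
  {"offset": [0,0.02,-0.02],"twist": -23},
  {"offset": [0,0.02,-0.05],"twist": -23},
  {"offset": [0,0.02,-0.085],"twist": -23},
  {"offset": [0,0.02,-0.115],"twist": -23},
  {"offset": [0,0.02,-0.14],"twist": -23},
  {"offset": [0,0.02,-0.155],"twist": -23},
  {"offset": [0,0.02,-0.163],"twist": -23},
  {"offset": [0,0.02,-0.166],"twist": -23},
  {"offset": [0,0.02,-0.166],"twist": -23},
])

```text
time_s: 11.55
ee_pos: [0.5157, 0.2845, 0.0556]
tcp_rot: [1.0, 0.02, -0.0, 0.0]
wrist_force: [-0.0, -0.2, -1.9]
grip_width: 0.577
gripper_force: 20.0
```

Emit:
servo_tool([
  {"offset": [0,0,0],"twist": 0},
  {"offset": [0,0,-0.001],"twist": 0},
  {"offset": [0,0,-0.001],"twist": 0},
])

```text
time_s: 11.8
ee_pos: [0.5163, 0.2849, 0.055]
tcp_rot: [1.0, 0.02, 0.0, -0.0]
wrist_force: [-1.1, -1.3, 3.6]
grip_width: 0.578
gripper_force: 20.0
```

Emit:
servo_tool([
  {"offset": [0,0,0],"twist": 0},
  {"offset": [0,0,0],"twist": 0},
  {"offset": [0,0,0],"twist": 0},
  {"offset": [0,0,0],"twist": 0},
  {"offset": [0,0,0.01],"twist": 0},
  {"offset": [0,0,0.03],"twist": 0},
  {"offset": [0,0,0.06],"twist": 0},
  {"offset": [0,0,0.1],"twist": 0},
  {"offset": [0,0,0.14],"twist": 0},
  {"offset": [0,0,0.17],"twist": 0},
  {"offset": [0,0,0.2],"twist": 0},
  {"offset": [0,0,0.2],"twist": 0},
], hand=0.75)

```text
time_s: 12.8
ee_pos: [0.5199, 0.2865, 0.2635]
tcp_rot: [1.0, 0.02, 0.007, -0.003]
wrist_force: [0.8, -0.4, 1.2]
grip_width: 0.75
gripper_force: 0.0
```

Emit:
servo_tool([
  {"offset": [-0.002,-0.02,0.01],"twist": 7},
  {"offset": [-0.005,-0.05,0.02],"twist": 14},
  {"offset": [-0.008,-0.08,0.02],"twist": 21},
  {"offset": [-0.011,-0.115,0.02],"twist": 28},
  {"offset": [-0.014,-0.15,0.02],"twist": 35},
  {"offset": [-0.017,-0.185,0.02],"twist": 42},
  {"offset": [-0.02,-0.22,0.02],"twist": 49},
  {"offset": [-0.023,-0.255,0.02],"twist": 56},
  {"offset": [-0.026,-0.29,0.02],"twist": 63},
  {"offset": [-0.03,-0.325,0.02],"twist": 70},
  {"offset": [-0.033,-0.36,0.02],"twist": 77},
  {"offset": [-0.036,-0.387,0.02],"twist": 84},
])

```text
time_s: 13.8
ee_pos: [0.4791, -0.1033, 0.2739]
tcp_rot: [0.748, 0.664, -0.0, 0.0]
wrist_force: [-0.0, 0.2, 0.2]
grip_width: 0.75
gripper_force: 0.0
```

Run:
```python
from h import *
o=manip.get_obs(); print(np.round(o['ee_pos'],4),np.round(o['tcp_rot'],4),np.round(o['wrist_force'],1),o['time_s'])
ci,im=snap('side','s3')
cv2.imwrite('pics/c4.png',cv2.resize(im[100:340,220:460],None,fx=2.5,fy=2.5,interpolation=cv2.INTER_CUBIC)[:,:,::-1])
```

```text
[ 0.4791 -0.1033  0.2739] [ 7.480e-01  6.637e-01 -2.000e-04  1.000e-04] [-0.   0.2  0.2] 13.8
```

View pics/c4.png

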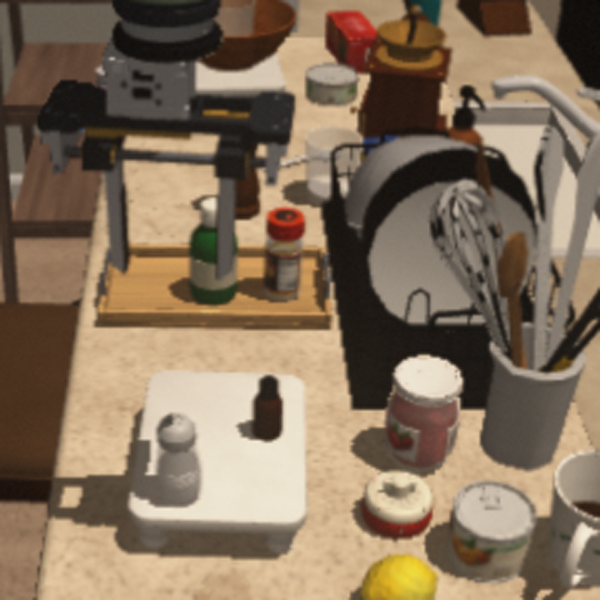

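Bottle and spice jar stand upright on the tray at crop (212,265) and (285,265). The gripper is above the salt shaker, so I descend.

Emit:
servo_tool([
  {"offset": [0,0,-0.02],"twist": 3},
  {"offset": [0,0,-0.05],"twist": 3},
  {"offset": [0,0,-0.085],"twist": 3},
  {"offset": [0,0,-0.12],"twist": 3},
  {"offset": [0,0,-0.145],"twist": 3},
  {"offset": [0,0,-0.165],"twist": 3},
  {"offset": [0,0,-0.18],"twist": 3},
  {"offset": [0,0,-0.188],"twist": 3},
  {"offset": [0,0,-0.191],"twist": 3},
  {"offset": [0,0,-0.191],"twist": 3},
  {"offset": [0,0,-0.191],"twist": 3},
])

```text
time_s: 14.77
ee_pos: [0.4807, -0.1015, 0.084]
tcp_rot: [0.732, 0.681, 0.0, 0.001]
wrist_force: [0.3, -0.0, 0.5]
grip_width: 0.75
gripper_force: 0.0
```

Emit:
servo_tool([
  {"offset": [0,0,0],"twist": 0},
  {"offset": [0,0,0],"twist": 0},
  {"offset": [0,0,0],"twist": 0},
  {"offset": [0,0,0],"twist": 0},
  {"offset": [0,0,0],"twist": 0},
  {"offset": [0,0,0],"twist": 0},
  {"offset": [0,0,0],"twist": 0},
  {"offset": [0,0,0],"twist": 0},
], hand=0.3, force=15)

```text
time_s: 15.43
ee_pos: [0.4802, -0.1014, 0.0834]
tcp_rot: [0.732, 0.681, 0.0, 0.0]
wrist_force: [0.5, -0.5, -0.6]
grip_width: 0.381
gripper_force: 14.9
```

Emit:
servo_tool([
  {"offset": [0,0,0.02],"twist": 0},
  {"offset": [0,0,0.05],"twist": 0},
  {"offset": [0,0.01,0.085],"twist": 0},
  {"offset": [-0.004,0.04,0.11],"twist": -6},
  {"offset": [-0.008,0.075,0.12],"twist": -12},
  {"offset": [-0.012,0.11,0.12],"twist": -18},
  {"offset": [-0.016,0.145,0.12],"twist": -25},
  {"offset": [-0.02,0.18,0.12],"twist": -32},
  {"offset": [-0.025,0.215,0.12],"twist": -39},
  {"offset": [-0.03,0.25,0.12],"twist": -46},
  {"offset": [-0.035,0.285,0.12],"twist": -53},
  {"offset": [-0.04,0.32,0.12],"twist": -60},
])

```text
time_s: 16.43
ee_pos: [0.4398, 0.2148, 0.2027]
tcp_rot: [0.966, 0.257, -0.0, 0.0]
wrist_force: [0.4, 0.9, -0.8]
grip_width: 0.382
gripper_force: 14.7
```

Emit:
servo_tool([
  {"offset": [0,0.025,0],"twist": -7},
  {"offset": [-0.002,0.05,0],"twist": -14},
  {"offset": [-0.002,0.067,0],"twist": -21},
  {"offset": [-0.002,0.067,-0.02],"twist": -26},
  {"offset": [-0.002,0.067,-0.05],"twist": -26},
  {"offset": [-0.002,0.067,-0.085],"twist": -26},
  {"offset": [-0.002,0.067,-0.115],"twist": -26},
  {"offset": [-0.002,0.067,-0.14],"twist": -26},
  {"offset": [-0.002,0.067,-0.155],"twist": -26},
  {"offset": [-0.002,0.067,-0.163],"twist": -26},
  {"offset": [-0.002,0.067,-0.165],"twist": -26},
  {"offset": [-0.002,0.067,-0.165],"twist": -26},
])

```text
time_s: 17.43
ee_pos: [0.439, 0.2804, 0.0382]
tcp_rot: [0.999, 0.036, -0.0, 0.0]
wrist_force: [0.8, -0.2, -1.1]
grip_width: 0.383
gripper_force: 14.7
```

Emit:
servo_tool([
  {"offset": [0,0,-0.001],"twist": 0},
  {"offset": [0,0,-0.002],"twist": 0},
  {"offset": [0,0,-0.002],"twist": 0},
])

```text
time_s: 17.68
ee_pos: [0.4402, 0.2809, 0.0376]
tcp_rot: [0.999, 0.036, 0.001, -0.0]
wrist_force: [-1.4, 0.1, 4.3]
grip_width: 0.384
gripper_force: 15.2
```

Emit:
servo_tool([
  {"offset": [0,0,0],"twist": 0},
  {"offset": [0,0,0],"twist": 0},
  {"offset": [0,0,0],"twist": 0},
  {"offset": [0,0,0],"twist": 0},
  {"offset": [0,0,0.01],"twist": 0},
  {"offset": [0,0,0.03],"twist": 0},
  {"offset": [0,0,0.06],"twist": 0},
  {"offset": [0,0,0.1],"twist": 0},
  {"offset": [0,0,0.14],"twist": 0},
  {"offset": [0,0,0.17],"twist": 0},
  {"offset": [0,0,0.2],"twist": 0},
  {"offset": [0,0,0.21],"twist": 0},
], hand=0.75)

```text
time_s: 18.68
ee_pos: [0.4415, 0.2817, 0.2526]
tcp_rot: [0.999, 0.036, 0.005, -0.002]
wrist_force: [1.0, 0.5, 0.2]
grip_width: 0.749
gripper_force: 0.0
```

Emit:
servo_tool([
  {"offset": [0.008,-0.02,0],"twist": 0},
  {"offset": [0.02,-0.05,0],"twist": -2},
  {"offset": [0.033,-0.08,0],"twist": -4},
  {"offset": [0.046,-0.115,0],"twist": -6},
  {"offset": [0.06,-0.15,0],"twist": -8},
  {"offset": [0.074,-0.185,0],"twist": -8},
  {"offset": [0.088,-0.22,0],"twist": -8},
  {"offset": [0.102,-0.25,0],"twist": -8},
  {"offset": [0.113,-0.28,0],"twist": -8},
  {"offset": [0.123,-0.302,0],"twist": -8},
  {"offset": [0.123,-0.302,0],"twist": -8},
  {"offset": [0.123,-0.302,0],"twist": -8},
])

```text
time_s: 19.68
ee_pos: [0.5613, -0.0224, 0.2448]
tcp_rot: [0.999, -0.035, -0.001, -0.0]
wrist_force: [0.1, 0.6, -0.1]
grip_width: 0.75
gripper_force: 0.0
```

Run:
```python
from h import *
np.set_printoptions(precision=4,suppress=True)
o=manip.get_obs(); print(np.round(o['ee_pos'],4),np.round(o['tcp_rot'],4),np.round(o['wrist_force'],1),o['time_s'])
ci,im=snap('wrist','w3'); print(np.round(proj(ci,(.562,-.021,.116)),1))
ci,im=snap('side','s4')
a=cv2.imread('pics/w3.png'); b=cv2.imread('pics/s4.png')[170:330,240:400]
cv2.imwrite('pics/m5.png',np.vstack([np.hstack([cv2.resize(a[40:440,120:520],(400,400)),cv2.resize(b,(400,400))])]))
for c in [(299,388)]: print(at_z(ci,*c,.022))
```

```text
[ 0.5613 -0.0224  0.2448] [ 0.9994 -0.035  -0.0013 -0.0005] [ 0.1  0.6 -0.1] 19.6833
[315.8 226.6]
[ 0.4982 -0.3277  0.022 ]
```

View pics/m5.png

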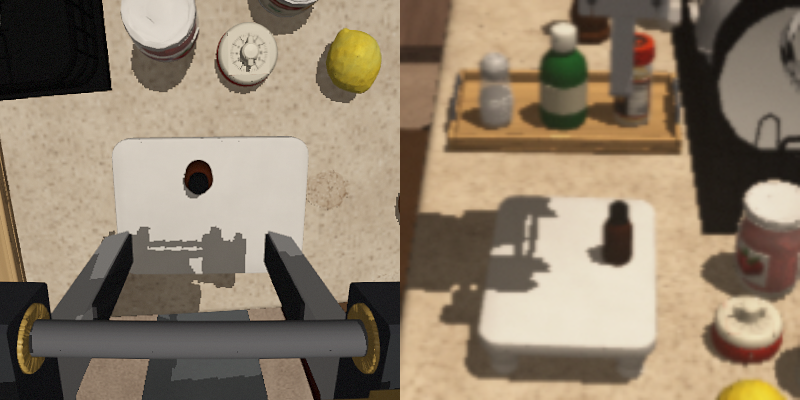

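All three stand upright on the tray, with the vial alone on the stand. The wrist view puts its cap at (319,222), so the vial is at about (.564,-.023). I descend and grip.

Emit:
servo_tool([
  {"offset": [0.002,-0.001,-0.02],"twist": 0},
  {"offset": [0.002,-0.001,-0.05],"twist": 0},
  {"offset": [0.002,-0.001,-0.085],"twist": 0},
  {"offset": [0.002,-0.001,-0.115],"twist": 0},
  {"offset": [0.002,-0.001,-0.14],"twist": 0},
  {"offset": [0.002,-0.001,-0.16],"twist": 0},
  {"offset": [0.002,-0.001,-0.171],"twist": 0},
  {"offset": [0.002,-0.001,-0.175],"twist": 0},
  {"offset": [0.002,-0.001,-0.175],"twist": 0},
  {"offset": [0.002,-0.001,-0.175],"twist": 0},
])

```text
time_s: 20.62
ee_pos: [0.5648, -0.0222, 0.0724]
tcp_rot: [0.999, -0.033, 0.001, 0.0]
wrist_force: [0.2, 0.5, 1.3]
grip_width: 0.749
gripper_force: 0.0
```

Emit:
servo_tool([
  {"offset": [0,0,0],"twist": 0},
  {"offset": [0,0,0],"twist": 0},
  {"offset": [0,0,0],"twist": 0},
  {"offset": [0,0,0],"twist": 0},
  {"offset": [0,0,0],"twist": 0},
  {"offset": [0,0,0],"twist": 0},
  {"offset": [0,0,0],"twist": 0},
  {"offset": [0,0,0],"twist": 0},
  {"offset": [0,0,0],"twist": 0},
], hand=0.2, force=12)

```text
time_s: 21.37
ee_pos: [0.5639, -0.0226, 0.0712]
tcp_rot: [0.999, -0.034, 0.0, 0.0]
wrist_force: [-0.8, -0.5, 0.9]
grip_width: 0.294
gripper_force: 12.0
```

Emit:
servo_tool([
  {"offset": [0,0,0.02],"twist": 0},
  {"offset": [0,0,0.05],"twist": 0},
  {"offset": [-0.004,-0.02,0.08],"twist": 0},
  {"offset": [-0.011,-0.05,0.09],"twist": 0},
  {"offset": [-0.018,-0.085,0.09],"twist": 0},
  {"offset": [-0.026,-0.12,0.09],"twist": 0},
  {"offset": [-0.034,-0.155,0.09],"twist": 0},
  {"offset": [-0.042,-0.19,0.09],"twist": 0},
  {"offset": [-0.05,-0.225,0.09],"twist": 0},
  {"offset": [-0.057,-0.26,0.09],"twist": 0},
  {"offset": [-0.063,-0.29,0.09],"twist": 0},
  {"offset": [-0.066,-0.304,0.09],"twist": 0},
])

```text
time_s: 22.37
ee_pos: [0.4966, -0.3302, 0.1609]
tcp_rot: [0.999, -0.035, -0.0, 0.001]
wrist_force: [0.1, -0.7, -0.2]
grip_width: 0.293
gripper_force: 12.0
```

Emit:
servo_tool([
  {"offset": [0,0,0],"twist": 0},
  {"offset": [0,0,-0.02],"twist": 0},
  {"offset": [0,0,-0.04],"twist": 0},
  {"offset": [0,0,-0.055],"twist": 0},
  {"offset": [0,0,-0.065],"twist": 0},
  {"offset": [0,0,-0.07],"twist": 0},
  {"offset": [0,0,-0.07],"twist": 0},
  {"offset": [0,0,-0.07],"twist": 0},
])

```text
time_s: 23.03
ee_pos: [0.4984, -0.3261, 0.0916]
tcp_rot: [0.999, -0.033, 0.0, 0.0]
wrist_force: [-0.3, -0.4, 0.2]
grip_width: 0.293
gripper_force: 12.0
```

Run:
```python
from h import *
np.set_printoptions(precision=4,suppress=True)
o=manip.get_obs(); print(np.round(o['ee_pos'],4),np.round(o['tcp_rot'],4),np.round(o['wrist_force'],1),o['grip_width'],o['time_s'])
ci,im=snap('wrist','w4'); cs,_=snap('side','s5')
for X in [(.498,-.327,.022),(.498,-.284,.022),(.498,-.370,.022),(.541,-.327,.022),(.455,-.327,.022)]: print(np.round(proj(ci,X),1),np.round(proj(cs,X),1))
a=cv2.imread('pics/w4.png'); b=cv2.imread('pics/s5.png')[320:420,250:350]
cv2.imwrite('pics/m6.png',np.hstack([a[40:440,120:520],cv2.resize(b,(400,400))]))
```

```text
[ 0.4984 -0.3261  0.0916] [ 0.9994 -0.0333  0.0003  0.0001] [-0.3 -0.4  0.2] 0.2928045888853952 23.0333
[318.4 245.8] [298.9 387.7]
[262.  249.3] [299.  369.6]
[375.  242.1] [298.8 407.1]
[314.5 189.1] [321.1 387.4]
[322. 298.] [276.6 387.9]
```

View pics/m6.png

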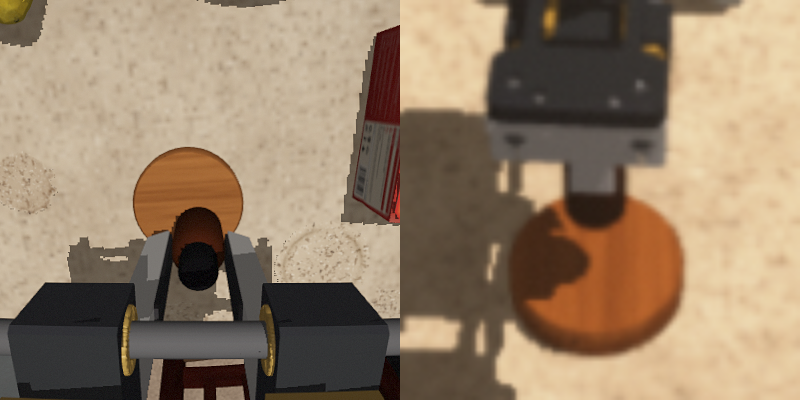

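Run:
```python
from h import *
np.set_printoptions(precision=4,suppress=True)
ci=manip.camera_info('wrist'); print('cap pred',proj(ci,(.4984,-.3261,.1366)),'cap at seen px',at_z(ci,319,306,.1366))
def fit(ci,f,x0,y0,x1,y1,z=.022):
    im=cv2.imread('pics/'+f+'.png')[y0:y1,x0:x1]; h=cv2.cvtColor(im,cv2.COLOR_BGR2HSV)
    m=cv2.inRange(h,(5,110,110),(16,255,255)); m=cv2.morphologyEx(m,cv2.MORPH_OPEN,np.ones((3,3)))
    c=max(cv2.findContours(m,0,cv2.CHAIN_APPROX_NONE)[0],key=cv2.contourArea)[:,0]+[x0,y0]
    return c
c=fit(ci,'w4',240,170,380,262)
# keep outer top/left/right contour points, map to plane, circle fit
P=np.array([at_z(ci,u,v,.022)[:2] for u,v in c if v<235])
P=P[P[:,0]>.497]
from scipy.optimize import least_squares
r=least_squares(lambda q:np.hypot(*(P-q).T)-.043,[.498,-.325],loss='soft_l1',f_scale=.001); print('wrist fit',r.x,np.sqrt(np.mean(r.fun**2)),len(P))
cs=manip.camera_info('side')
for u,v in [(277.6,387.5),(320.6,387.5),(298.5,368.9)]: print(at_z(cs,u,v,.022))
```

```text
cap pred (np.float64(315.09093994990354), np.float64(314.47812350043966)) cap at seen px [ 0.5025 -0.3282  0.1366]
wrist fit [ 0.4988 -0.32  ] 0.0009368548929219458 143
[ 0.4569 -0.3261  0.022 ]
[ 0.5399 -0.3273  0.022 ]
[ 0.497  -0.2823  0.022 ]
```

Emit:
servo_tool([
  {"offset": [-0.002,0.005,0],"twist": 0},
  {"offset": [-0.002,0.005,-0.015],"twist": 0},
  {"offset": [-0.002,0.005,-0.03],"twist": 0},
  {"offset": [-0.002,0.005,-0.04],"twist": 0},
  {"offset": [-0.002,0.005,-0.046],"twist": 0},
  {"offset": [-0.002,0.005,-0.048],"twist": 0},
  {"offset": [-0.002,0.005,-0.049],"twist": 0},
  {"offset": [-0.002,0.005,-0.049],"twist": 0},
])

```text
time_s: 23.8
ee_pos: [0.4962, -0.3219, 0.0426]
tcp_rot: [0.999, -0.034, 0.0, 0.0]
wrist_force: [-0.9, 0.4, -1.2]
grip_width: 0.297
gripper_force: 12.0
```

Emit:
servo_tool([
  {"offset": [0,0,-0.001],"twist": 0},
  {"offset": [0,0,-0.0015],"twist": 0},
  {"offset": [0,0,-0.0015],"twist": 0},
])

```text
time_s: 24.05
ee_pos: [0.4961, -0.3218, 0.0411]
tcp_rot: [0.999, -0.034, 0.0, 0.0]
wrist_force: [-0.2, -0.0, -1.0]
grip_width: 0.291
gripper_force: 12.0
```

Emit:
servo_tool([
  {"offset": [0,0,0],"twist": 0},
  {"offset": [0,0,0],"twist": 0},
  {"offset": [0,0,0],"twist": 0},
  {"offset": [0,0,0],"twist": 0},
  {"offset": [0,0,0],"twist": 0},
  {"offset": [0,0,0.01],"twist": 0},
  {"offset": [0,0,0.03],"twist": 0},
  {"offset": [0,0,0.06],"twist": 0},
  {"offset": [0,0,0.1],"twist": 0},
  {"offset": [0,0,0.14],"twist": 0},
  {"offset": [0,0,0.17],"twist": 0},
  {"offset": [0,0,0.19],"twist": 0},
], hand=0.75)

```text
time_s: 25.05
ee_pos: [0.4974, -0.3228, 0.2365]
tcp_rot: [0.999, -0.034, 0.003, 0.002]
wrist_force: [0.3, -0.4, 0.1]
grip_width: 0.75
gripper_force: 0.0
```

Emit:
servo_tool([
  {"offset": [0,0.02,0.02],"twist": 0},
  {"offset": [0,0.05,0.04],"twist": 0},
  {"offset": [0,0.08,0.04],"twist": 0},
  {"offset": [0,0.1,0.04],"twist": 0},
  {"offset": [0,0.1,0.04],"twist": 0},
  {"offset": [0,0.1,0.04],"twist": 0},
])

```text
time_s: 25.55
ee_pos: [0.496, -0.221, 0.2717]
tcp_rot: [0.999, -0.033, 0.001, 0.001]
wrist_force: [-0.7, -0.8, 0.6]
grip_width: 0.751
gripper_force: 0.0
```

Run:
```python
from h import *
np.set_printoptions(precision=4,suppress=True)
o=manip.get_obs(); print(np.round(o['ee_pos'],4),np.round(o['tcp_rot'],4),np.round(o['wrist_force'],1),o['grip_width'],o['time_s'])
ci,im=snap('wrist','w5'); cs,_=snap('side','s6')
for X in [(.498,-.322,.022),(.496,-.322,.086)]: print(np.round(proj(ci,X),1),np.round(proj(cs,X),1))
a=cv2.imread('pics/w5.png'); b=cv2.imread('pics/s6.png')[340:420,260:340]
cv2.imwrite('pics/m7.png',np.hstack([a[40:440,240:640],cv2.resize(b,(400,400),interpolation=cv2.INTER_CUBIC)]))
```

```text
[ 0.496  -0.221   0.2717] [ 0.9995 -0.0328  0.0006  0.0006] [-0.7 -0.8  0.6] 0.7511447670238726 25.55
[398.3 199. ] [298.9 385.5]
[411.3 209.8] [297.5 364.8]
```

View pics/m7.png

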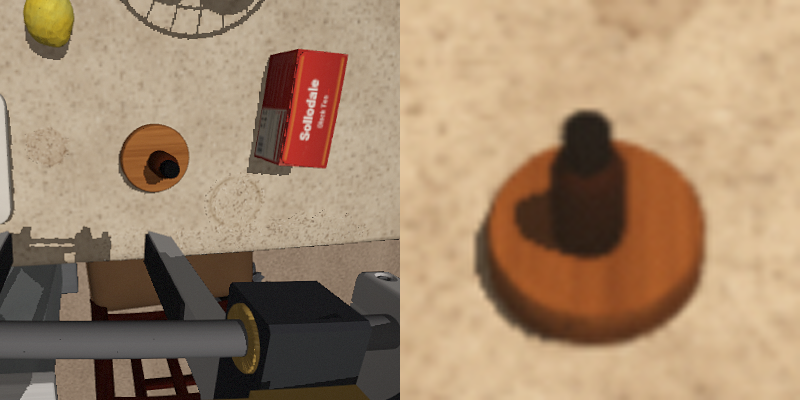

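The vial stands upright on the coaster: its cap in the wrist view is at (411,210), where I predicted it. Its axis is about 5 mm from the coaster centre, within tolerance. Next I return the salt shaker.

Emit:
servo_tool([
  {"offset": [-0.003,0.02,0],"twist": 0},
  {"offset": [-0.008,0.06,0],"twist": 0},
  {"offset": [-0.013,0.1,0],"twist": 1},
  {"offset": [-0.018,0.14,0],"twist": 2},
  {"offset": [-0.022,0.18,0],"twist": 3},
  {"offset": [-0.026,0.22,0],"twist": 4},
  {"offset": [-0.03,0.26,0],"twist": 5},
  {"offset": [-0.035,0.3,0],"twist": 6},
  {"offset": [-0.04,0.34,0],"twist": 7},
  {"offset": [-0.045,0.38,0],"twist": 8},
  {"offset": [-0.05,0.42,0],"twist": 8},
  {"offset": [-0.055,0.46,0],"twist": 8},
])

```text
time_s: 26.65
ee_pos: [0.4412, 0.2394, 0.2706]
tcp_rot: [0.999, 0.035, 0.0, 0.0]
wrist_force: [0.6, -0.3, -0.3]
grip_width: 0.75
gripper_force: 0.0
```

Emit:
servo_tool([
  {"offset": [-0.002,0.03,0],"twist": 0},
  {"offset": [-0.002,0.043,0],"twist": 0},
  {"offset": [-0.002,0.043,0],"twist": 0},
  {"offset": [-0.002,0.043,0],"twist": 0},
])

```text
time_s: 26.98
ee_pos: [0.4394, 0.2805, 0.2702]
tcp_rot: [0.999, 0.036, -0.0, 0.001]
wrist_force: [0.5, 0.0, 0.6]
grip_width: 0.752
gripper_force: 0.0
```

Run:
```python
from h import *
np.set_printoptions(precision=4,suppress=True)
o=manip.get_obs(); print(np.round(o['ee_pos'],4),np.round(o['tcp_rot'],4),np.round(o['qpos'],3),o['time_s'])
ci,im=snap('wrist','w6')
for n,X in dict(salt=(.439,.281,.095),bottle=(.516,.285,.129),spice=(.595,.285,.111)).items(): print(n,np.round(proj(ci,X),1))
```

```text
[0.4394 0.2805 0.2702] [ 0.9994  0.036  -0.0003  0.0008] [ 0.403  0.04   1.563 -0.001  1.54   1.902] 26.9833
salt [316.5 217.6]
bottle [318.1 141.2]
spice [324.4  52.4]
```

View pics/w6.png

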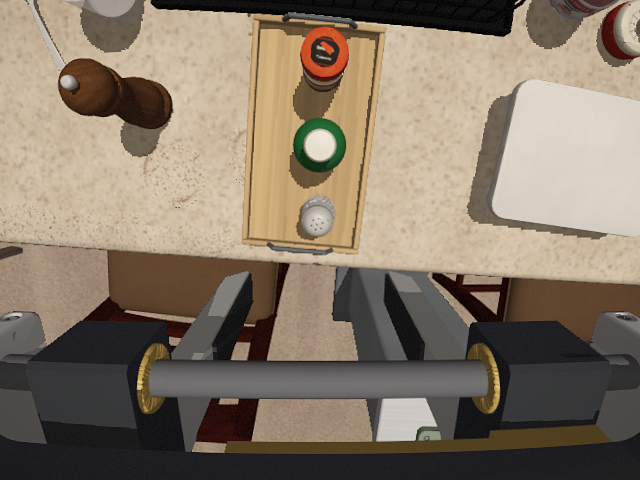

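All three stand upright on the tray, as predicted: salt (316,219), bottle cap (320,146), spice lid (325,51). I pick up the salt shaker.

Emit:
servo_tool([
  {"offset": [0,0,-0.03],"twist": 0},
  {"offset": [0,0,-0.07],"twist": 0},
  {"offset": [0,0,-0.11],"twist": 0},
  {"offset": [0,0,-0.145],"twist": 0},
  {"offset": [0,0,-0.175],"twist": 0},
  {"offset": [0,0,-0.2],"twist": 0},
  {"offset": [0,0,-0.22],"twist": 0},
  {"offset": [0,0,-0.23],"twist": 0},
  {"offset": [0,0,-0.232],"twist": 0},
  {"offset": [0,0,-0.232],"twist": 0},
  {"offset": [0,0,-0.232],"twist": 0},
])

```text
time_s: 27.95
ee_pos: [0.4405, 0.2813, 0.0401]
tcp_rot: [0.999, 0.036, 0.001, -0.0]
wrist_force: [0.6, -0.1, 0.8]
grip_width: 0.752
gripper_force: 0.0
```

Emit:
servo_tool([
  {"offset": [0,0,0],"twist": 0},
  {"offset": [0,0,0],"twist": 0},
  {"offset": [0,0,0],"twist": 0},
  {"offset": [0,0,0],"twist": 0},
  {"offset": [0,0,0],"twist": 0},
  {"offset": [0,0,0],"twist": 0},
  {"offset": [0,0,0],"twist": 0},
  {"offset": [0,0,0],"twist": 0},
], hand=0.3, force=15)

```text
time_s: 28.62
ee_pos: [0.439, 0.2814, 0.0388]
tcp_rot: [0.999, 0.036, 0.0, 0.0]
wrist_force: [-0.4, -0.2, 1.7]
grip_width: 0.381
gripper_force: 14.7
```

Emit:
servo_tool([
  {"offset": [0,0,0.02],"twist": 0},
  {"offset": [0,0,0.06],"twist": 0},
  {"offset": [0,0,0.1],"twist": 0},
  {"offset": [0.003,-0.025,0.13],"twist": 0},
  {"offset": [0.007,-0.06,0.14],"twist": 0},
  {"offset": [0.011,-0.1,0.14],"twist": 0},
  {"offset": [0.015,-0.14,0.14],"twist": 0},
  {"offset": [0.019,-0.18,0.14],"twist": 0},
  {"offset": [0.023,-0.22,0.14],"twist": 0},
  {"offset": [0.027,-0.26,0.14],"twist": 0},
  {"offset": [0.032,-0.3,0.14],"twist": 0},
  {"offset": [0.036,-0.34,0.14],"twist": 0},
])

```text
time_s: 29.62
ee_pos: [0.4744, -0.0602, 0.1783]
tcp_rot: [0.999, 0.036, -0.0, -0.0]
wrist_force: [0.8, 0.8, -0.7]
grip_width: 0.382
gripper_force: 14.6
```

Emit:
servo_tool([
  {"offset": [0.003,-0.03,0],"twist": 0},
  {"offset": [0.005,-0.042,-0.01],"twist": 0},
  {"offset": [0.005,-0.042,-0.03],"twist": 0},
  {"offset": [0.005,-0.042,-0.055],"twist": 0},
  {"offset": [0.005,-0.042,-0.075],"twist": 0},
  {"offset": [0.005,-0.042,-0.087],"twist": 0},
  {"offset": [0.005,-0.042,-0.092],"twist": 0},
  {"offset": [0.005,-0.042,-0.093],"twist": 0},
  {"offset": [0.005,-0.042,-0.093],"twist": 0},
  {"offset": [0.005,-0.042,-0.093],"twist": 0},
])

```text
time_s: 30.45
ee_pos: [0.4803, -0.1003, 0.0861]
tcp_rot: [0.999, 0.036, 0.0, 0.0]
wrist_force: [-0.3, -0.3, -1.6]
grip_width: 0.378
gripper_force: 14.8
```

Lower the last 1.5 mm with a 1 mm y trim, then release and rise.

Emit:
servo_tool([
  {"offset": [0,-0.001,-0.001],"twist": 0},
  {"offset": [0,-0.001,-0.002],"twist": 0},
  {"offset": [0,-0.001,-0.002],"twist": 0},
])

```text
time_s: 30.7
ee_pos: [0.48, -0.1017, 0.0839]
tcp_rot: [0.999, 0.036, 0.0, 0.0]
wrist_force: [-0.6, 0.3, -1.0]
grip_width: 0.378
gripper_force: 14.8
```

Emit:
servo_tool([
  {"offset": [0,0,0],"twist": 0},
  {"offset": [0,0,0],"twist": 0},
  {"offset": [0,0,0],"twist": 0},
  {"offset": [0,0,0],"twist": 0},
  {"offset": [0,0,0.01],"twist": 0},
  {"offset": [0,0,0.03],"twist": 0},
  {"offset": [0,0,0.06],"twist": 0},
  {"offset": [0,0,0.1],"twist": 0},
  {"offset": [0,0,0.14],"twist": 0},
  {"offset": [0,0,0.165],"twist": 0},
  {"offset": [0,0,0.18],"twist": 0},
  {"offset": [0,0,0.18],"twist": 0},
], hand=0.75)

```text
time_s: 31.7
ee_pos: [0.4826, -0.1026, 0.2695]
tcp_rot: [0.999, 0.036, 0.005, 0.002]
wrist_force: [0.6, 0.8, -0.1]
grip_width: 0.748
gripper_force: 0.0
```

Emit:
servo_tool([
  {"offset": [0.002,0.02,0.01],"twist": 0},
  {"offset": [0.005,0.055,0.01],"twist": 0},
  {"offset": [0.009,0.095,0.01],"twist": 0},
  {"offset": [0.013,0.135,0.01],"twist": 0},
  {"offset": [0.017,0.175,0.01],"twist": 0},
  {"offset": [0.021,0.215,0.01],"twist": 0},
  {"offset": [0.024,0.255,0.01],"twist": 0},
  {"offset": [0.027,0.295,0.01],"twist": 0},
  {"offset": [0.03,0.33,0.01],"twist": -1},
  {"offset": [0.033,0.36,0.01],"twist": -2},
  {"offset": [0.036,0.38,0.01],"twist": -2},
  {"offset": [0.036,0.387,0.01],"twist": -2},
])

```text
time_s: 32.7
ee_pos: [0.5148, 0.2881, 0.2717]
tcp_rot: [1.0, 0.02, -0.001, 0.0]
wrist_force: [-0.3, 0.4, 0.1]
grip_width: 0.752
gripper_force: 0.0
```

Emit:
servo_tool([
  {"offset": [0,0,0],"twist": 0},
  {"offset": [0,0,-0.03],"twist": 0},
  {"offset": [0,0,-0.07],"twist": 0},
  {"offset": [0,0,-0.11],"twist": 0},
  {"offset": [0,0,-0.145],"twist": 0},
  {"offset": [0,0,-0.175],"twist": 0},
  {"offset": [0,0,-0.2],"twist": 0},
  {"offset": [0,0,-0.213],"twist": 0},
  {"offset": [0,0,-0.218],"twist": 0},
  {"offset": [0,0,-0.219],"twist": 0},
  {"offset": [0,0,-0.219],"twist": 0},
  {"offset": [0,0,-0.219],"twist": 0},
])

```text
time_s: 33.7
ee_pos: [0.5177, 0.2858, 0.0569]
tcp_rot: [1.0, 0.018, 0.002, -0.001]
wrist_force: [0.5, 0.3, -0.5]
grip_width: 0.748
gripper_force: 0.0
```

Emit:
servo_tool([
  {"offset": [0,0,0],"twist": 0},
  {"offset": [0,0,0],"twist": 0},
  {"offset": [0,0,0],"twist": 0},
  {"offset": [0,0,0],"twist": 0},
  {"offset": [0,0,0],"twist": 0},
  {"offset": [0,0,0],"twist": 0},
  {"offset": [0,0,0],"twist": 0},
], hand=0.45, force=20)

```text
time_s: 34.28
ee_pos: [0.5168, 0.2855, 0.0558]
tcp_rot: [1.0, 0.019, 0.001, -0.0]
wrist_force: [-0.9, -1.7, 5.6]
grip_width: 0.575
gripper_force: 20.0
```

Emit:
servo_tool([
  {"offset": [0,0,0.02],"twist": 0},
  {"offset": [0,0,0.06],"twist": 0},
  {"offset": [0,0,0.1],"twist": 0},
  {"offset": [-0.002,-0.025,0.13],"twist": 7},
  {"offset": [-0.005,-0.055,0.14],"twist": 14},
  {"offset": [-0.008,-0.085,0.14],"twist": 21},
  {"offset": [-0.011,-0.12,0.14],"twist": 28},
  {"offset": [-0.014,-0.155,0.14],"twist": 35},
  {"offset": [-0.017,-0.19,0.14],"twist": 42},
  {"offset": [-0.02,-0.225,0.14],"twist": 49},
  {"offset": [-0.023,-0.255,0.14],"twist": 56},
  {"offset": [-0.026,-0.285,0.14],"twist": 63},
])

```text
time_s: 35.28
ee_pos: [0.4888, 0.0004, 0.1937]
tcp_rot: [0.848, 0.53, -0.0, -0.001]
wrist_force: [0.6, 0.8, -2.0]
grip_width: 0.581
gripper_force: 20.0
```

Emit:
servo_tool([
  {"offset": [-0.002,-0.015,0],"twist": 7},
  {"offset": [-0.002,-0.025,0],"twist": 14},
  {"offset": [-0.002,-0.03,0],"twist": 20},
  {"offset": [-0.002,-0.03,-0.015],"twist": 20},
  {"offset": [-0.002,-0.03,-0.035],"twist": 20},
  {"offset": [-0.002,-0.03,-0.06],"twist": 20},
  {"offset": [-0.002,-0.03,-0.077],"twist": 20},
  {"offset": [-0.002,-0.03,-0.087],"twist": 20},
  {"offset": [-0.002,-0.03,-0.091],"twist": 20},
  {"offset": [-0.002,-0.03,-0.091],"twist": 20},
  {"offset": [-0.002,-0.03,-0.091],"twist": 20},
])

```text
time_s: 36.2
ee_pos: [0.4886, -0.0284, 0.1042]
tcp_rot: [0.745, 0.667, 0.0, 0.0]
wrist_force: [0.1, 0.1, -1.6]
grip_width: 0.573
gripper_force: 20.0
```

Emit:
servo_tool([
  {"offset": [0,-0.0015,-0.001],"twist": 0},
  {"offset": [0,-0.0015,-0.002],"twist": 0},
  {"offset": [0,-0.0015,-0.0025],"twist": 0},
  {"offset": [0,-0.0015,-0.0025],"twist": 0},
])

```text
time_s: 36.53
ee_pos: [0.4884, -0.0299, 0.1016]
tcp_rot: [0.745, 0.667, 0.0, 0.0]
wrist_force: [0.6, 0.1, -2.0]
grip_width: 0.573
gripper_force: 20.0
```

Emit:
servo_tool([
  {"offset": [0,0,0],"twist": 0},
  {"offset": [0,0,0],"twist": 0},
  {"offset": [0,0,0],"twist": 0},
  {"offset": [0,0,0],"twist": 0},
  {"offset": [0,0,0.01],"twist": 0},
  {"offset": [0,0,0.03],"twist": 0},
  {"offset": [0,0,0.06],"twist": 0},
  {"offset": [0,0,0.1],"twist": 0},
  {"offset": [0,0,0.14],"twist": 0},
  {"offset": [0,0,0.165],"twist": 0},
  {"offset": [0,0,0.18],"twist": 0},
  {"offset": [0,0,0.18],"twist": 0},
], hand=0.75)

```text
time_s: 37.53
ee_pos: [0.4908, -0.0304, 0.287]
tcp_rot: [0.745, 0.667, 0.003, 0.004]
wrist_force: [0.7, 0.2, -0.3]
grip_width: 0.75
gripper_force: 0.0
```

Emit:
servo_tool([
  {"offset": [0.005,0.02,0],"twist": -7},
  {"offset": [0.013,0.045,0],"twist": -14},
  {"offset": [0.022,0.075,0],"twist": -21},
  {"offset": [0.032,0.105,0],"twist": -28},
  {"offset": [0.042,0.135,0],"twist": -35},
  {"offset": [0.052,0.165,0],"twist": -42},
  {"offset": [0.062,0.195,0],"twist": -49},
  {"offset": [0.072,0.225,0],"twist": -56},
  {"offset": [0.082,0.255,0],"twist": -63},
  {"offset": [0.092,0.28,0],"twist": -70},
  {"offset": [0.1,0.3,0],"twist": -77},
  {"offset": [0.106,0.315,0],"twist": -83},
])

```text
time_s: 38.53
ee_pos: [0.5934, 0.287, 0.279]
tcp_rot: [1.0, 0.004, -0.001, 0.0]
wrist_force: [-0.2, 0.1, -0.7]
grip_width: 0.75
gripper_force: 0.0
```

Emit:
servo_tool([
  {"offset": [0.001,-0.001,0],"twist": 0},
  {"offset": [0.001,-0.001,-0.03],"twist": 0},
  {"offset": [0.001,-0.001,-0.07],"twist": 0},
  {"offset": [0.001,-0.001,-0.11],"twist": 0},
  {"offset": [0.001,-0.001,-0.15],"twist": 0},
  {"offset": [0.001,-0.001,-0.18],"twist": 0},
  {"offset": [0.001,-0.001,-0.205],"twist": 0},
  {"offset": [0.001,-0.001,-0.219],"twist": 0},
  {"offset": [0.001,-0.001,-0.224],"twist": 0},
  {"offset": [0.001,-0.001,-0.225],"twist": 0},
  {"offset": [0.001,-0.001,-0.225],"twist": 0},
  {"offset": [0.001,-0.001,-0.225],"twist": 0},
])

```text
time_s: 39.53
ee_pos: [0.5969, 0.2846, 0.0586]
tcp_rot: [1.0, 0.007, 0.002, -0.001]
wrist_force: [0.7, 0.4, -0.2]
grip_width: 0.751
gripper_force: 0.0
```

Emit:
servo_tool([
  {"offset": [0,0,0],"twist": 0},
  {"offset": [0,0,0],"twist": 0},
  {"offset": [0,0,0],"twist": 0},
  {"offset": [0,0,0],"twist": 0},
  {"offset": [0,0,0],"twist": 0},
  {"offset": [0,0,0],"twist": 0},
  {"offset": [0,0,0],"twist": 0},
  {"offset": [0,0,0],"twist": 0},
], hand=0.35, force=15)

```text
time_s: 40.2
ee_pos: [0.5954, 0.2844, 0.0567]
tcp_rot: [1.0, 0.007, 0.0, -0.0]
wrist_force: [-0.7, 0.2, 2.6]
grip_width: 0.473
gripper_force: 15.0
```

Emit:
servo_tool([
  {"offset": [0,0,0.02],"twist": 0},
  {"offset": [0,0,0.06],"twist": 0},
  {"offset": [0,0,0.1],"twist": 0},
  {"offset": [-0.005,-0.015,0.13],"twist": 7},
  {"offset": [-0.015,-0.04,0.14],"twist": 14},
  {"offset": [-0.025,-0.065,0.14],"twist": 21},
  {"offset": [-0.037,-0.09,0.14],"twist": 28},
  {"offset": [-0.05,-0.12,0.14],"twist": 35},
  {"offset": [-0.062,-0.15,0.14],"twist": 42},
  {"offset": [-0.075,-0.175,0.14],"twist": 49},
  {"offset": [-0.087,-0.2,0.14],"twist": 56},
  {"offset": [-0.097,-0.225,0.14],"twist": 63},
])

```text
time_s: 41.2
ee_pos: [0.4962, 0.058, 0.1952]
tcp_rot: [0.848, 0.531, -0.001, -0.001]
wrist_force: [0.6, -1.0, -1.3]
grip_width: 0.472
gripper_force: 15.0
```

Emit:
servo_tool([
  {"offset": [-0.005,-0.01,0],"twist": 7},
  {"offset": [-0.008,-0.0165,0],"twist": 14},
  {"offset": [-0.008,-0.0165,0],"twist": 20},
  {"offset": [-0.008,-0.0165,-0.015],"twist": 20},
  {"offset": [-0.008,-0.0165,-0.035],"twist": 20},
  {"offset": [-0.008,-0.0165,-0.06],"twist": 20},
  {"offset": [-0.008,-0.0165,-0.078],"twist": 20},
  {"offset": [-0.008,-0.0165,-0.088],"twist": 20},
  {"offset": [-0.008,-0.0165,-0.092],"twist": 20},
  {"offset": [-0.008,-0.0165,-0.092],"twist": 20},
  {"offset": [-0.008,-0.0165,-0.092],"twist": 20},
])

```text
time_s: 42.12
ee_pos: [0.4907, 0.0426, 0.1048]
tcp_rot: [0.745, 0.667, 0.0, 0.0]
wrist_force: [-0.6, 0.0, -1.7]
grip_width: 0.471
gripper_force: 15.0
```

Emit:
servo_tool([
  {"offset": [0,0,-0.001],"twist": 0},
  {"offset": [0,0,-0.002],"twist": 0},
  {"offset": [0,0,-0.003],"twist": 0},
  {"offset": [0,0,-0.003],"twist": 0},
])

```text
time_s: 42.45
ee_pos: [0.4905, 0.0426, 0.1017]
tcp_rot: [0.745, 0.667, 0.0, 0.0]
wrist_force: [0.0, 1.0, -0.1]
grip_width: 0.471
gripper_force: 15.0
```

Emit:
servo_tool([
  {"offset": [0,0,0],"twist": 0},
  {"offset": [0,0,0],"twist": 0},
  {"offset": [0,0,0],"twist": 0},
  {"offset": [0,0,0],"twist": 0},
  {"offset": [0,0,0.01],"twist": 0},
  {"offset": [0,0,0.03],"twist": 0},
  {"offset": [0,0,0.06],"twist": 0},
  {"offset": [0,0,0.1],"twist": 0},
  {"offset": [0,0,0.14],"twist": 0},
  {"offset": [0,0,0.17],"twist": 0},
  {"offset": [0,0,0.2],"twist": 0},
  {"offset": [0,0,0.23],"twist": 0},
], hand=0.75)

```text
time_s: 43.45
ee_pos: [0.4898, 0.0427, 0.334]
tcp_rot: [0.745, 0.667, 0.001, 0.001]
wrist_force: [-0.2, 0.2, -0.3]
grip_width: 0.748
gripper_force: 0.0
```

Emit:
servo_tool([
  {"offset": [0,-0.01,0],"twist": 0},
  {"offset": [0,-0.028,0],"twist": 0},
  {"offset": [0,-0.028,0],"twist": 0},
  {"offset": [0,-0.028,0],"twist": 0},
])

```text
time_s: 43.78
ee_pos: [0.4897, 0.0143, 0.3311]
tcp_rot: [0.745, 0.667, 0.0, -0.0]
wrist_force: [-0.1, 0.1, -0.2]
grip_width: 0.751
gripper_force: 0.0
```

Run:
```python
from h import *
np.set_printoptions(precision=4,suppress=True)
o=manip.get_obs(); print(np.round(o['ee_pos'],4),np.round(o['tcp_rot'],4),np.round(o['wrist_force'],1),o['time_s'])
ci,im=snap('wrist','w7'); cs,_=snap('side','s7')
cv2.imwrite('pics/m8.png',np.hstack([cv2.imread('pics/side0.png')[180:420,230:430],cv2.imread('pics/s7.png')[180:420,230:430]])[:, :].repeat(2,0).repeat(2,1))
```

```text
[0.4897 0.0143 0.3311] [ 0.7452  0.6669  0.     -0.0002] [-0.1  0.1 -0.2] 43.7833
```

View pics/m8.png

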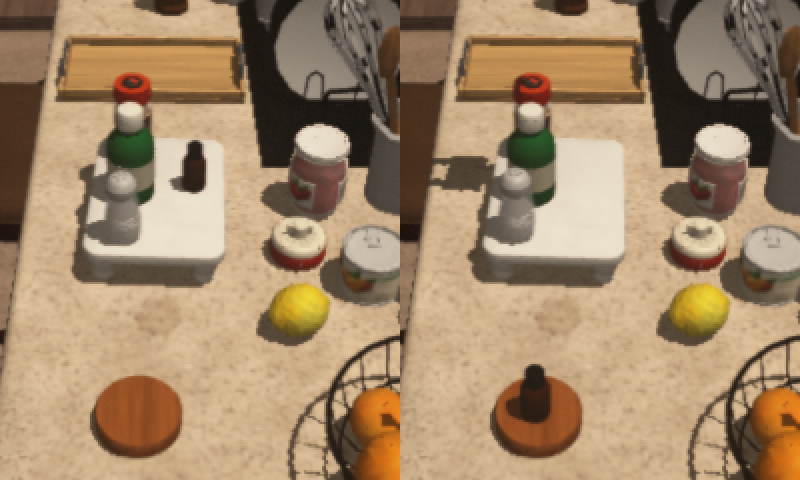

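Before (left) and after (right): everything is upright, the vial is on the coaster, and the timer and lemon haven't moved. The salt shaker looks a few px left of its original spot (116 against 122), so I'll measure the shifts.

Run:
```python
from h import *
np.set_printoptions(precision=4,suppress=True)
a=cv2.imread('pics/side0.png'); b=cv2.imread('pics/s7.png'); ci=manip.camera_info('side')
up=lambda m:cv2.resize(m,None,fx=4,fy=4,interpolation=cv2.INTER_CUBIC)
for n,(x0,y0,x1,y1),z in [('salt',(282,263,302,303),.097),('saltdome',(282,263,302,278),.13),('bottlecap',(286,230,304,245),.17),('bottle',(283,240,308,262),.14),('spice',(285,215,307,228),.15),('lemon',(362,320,398,350),.03)]:
    t=up(a[y0:y1,x0:x1]); s=up(b[y0-8:y1+8,x0-8:x1+8]); r=cv2.matchTemplate(s,t,cv2.TM_CCOEFF_NORMED); _,v,_,l=cv2.minMaxLoc(r)
    d=(l[0]/4-8,l[1]/4-8); c=((x0+x1)/2,(y0+y1)/2); print(n,d,round(v,3),at_z(ci,c[0]+d[0],c[1]+d[1],z)-at_z(ci,*c,z))
w=manip.camera_info('wrist')
for n,X in dict(spice=(.4905,.0426,.158),bottle=(.4884,-.030,.176),salt=(.480,-.1017,.142)).items(): print(n,np.round(proj(w,X),1))
A=cv2.imread('pics/w2.png')[140:340,270:410]; B=cv2.imread('pics/w7.png')[140:340,270:410]
cv2.imwrite('pics/m9.png',np.hstack([A,B]).repeat(2,0).repeat(2,1))
```

```text
salt (-2.5, -0.75) 0.826 [-0.0055  0.0025  0.    ]
saltdome (-1.5, -0.75) 0.774 [-0.0033  0.0025  0.    ]
bottlecap (0.25, 0.25) 0.987 [ 0.0006 -0.0009  0.    ]
bottle (0.25, 0.25) 0.981 [ 0.0006 -0.0009  0.    ]
spice (-0.25, 0.0) 0.925 [-0.0006  0.      0.    ]
lemon (0.0, 0.0) 1.0 [0. 0. 0.]
spice [316.  190.7]
bottle [321.7 264.1]
salt [320.8 313.6]
```

View pics/m9.png

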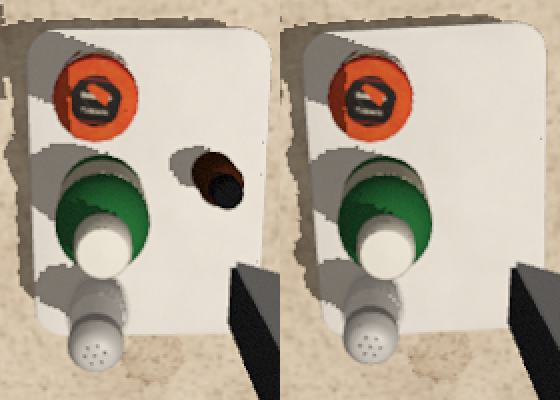

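The bottle and spice jar are within 1 mm of their original spots and the salt shaker within about 6 mm, all upright and inside the 15 mm tolerance. The gripper is clear, so I hand the job in.

```bash
python3 -c "
from plant import manip
print(manip.finish_job())"
```

```text
the job is handed in; nothing more can be done
None
```

I handed the job in after about 44 s of robot time, but the hand-in returned no verdict: the vial stands about 5 mm from the coaster's centre, and the bottle, spice jar and salt shaker are back upright on the stand, the first two within about 1 mm of their spots and the salt shaker about 6 mm off, all inside the 15 mm limit.

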